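# Set aside the loose-capped sample bottles

### The job

Two of the four square bottles in the rack have loose screw caps, which give way to a light clockwise twist: find them, screw those two caps fully home, and stand these two bottles upright on the floor of the steel tray beside the small bottle already in it. The two bottles with tight caps stay seated in their pockets in the rack, their caps not forced; leave everything else on the bench where it is.

Things in the scene. Friction and masses are not known exactly. Their poses are not given: they have to be found in the camera images.
- rack: fixed grey plastic block, 176 x 176 mm and 36 mm high, with four square pockets (60 x 60 mm, 30 mm deep, floor 6 mm above the worktop) centred at x = +-42, y = +-42 mm in its own frame; origin at the centre of its underside. The square pockets keep the bottles from turning (a bottle has about 0.1 rad of play)
- tray: fixed shallow steel tray, 300 mm along its own x, 180 mm along its y, rim 25 mm high, wall 4 mm, inner floor 4 to 5 mm above its underside; origin at the centre of its underside. A small bottle (small_bottle) already stands somewhere in it
- bottle_1: one of four look-alike white square bottles, 0.22 kg: body 56 x 56 mm, 78 mm high, round shoulder to 92 mm, neck, black screw cap; 126 mm high in all; origin at the centre of its underside, z up. It starts in a pocket of the rack, square to it. The thread holds: the bottle may be lifted by its cap
- bottle_2: one of four look-alike white square bottles, 0.22 kg: body 56 x 56 mm, 78 mm high, round shoulder to 92 mm, neck, black screw cap; 126 mm high in all; origin at the centre of its underside, z up. It starts in a pocket of the rack, square to it. The thread holds: the bottle may be lifted by its cap
- bottle_3: one of four look-alike white square bottles, 0.22 kg: body 56 x 56 mm, 78 mm high, round shoulder to 92 mm, neck, black screw cap; 126 mm high in all; origin at the centre of its underside, z up. It starts in a pocket of the rack, square to it. The thread holds: the bottle may be lifted by its cap
- bottle_4: one of four look-alike white square bottles, 0.22 kg: body 56 x 56 mm, 78 mm high, round shoulder to 92 mm, neck, black screw cap; 126 mm high in all; origin at the centre of its underside, z up. It starts in a pocket of the rack, square to it. The thread holds: the bottle may be lifted by its cap
- captop_1 (a point): centre of the top of bottle_1's cap, 126 mm above the bottle's underside. The cap is a fluted cylinder 42 mm across and 30 mm high with a small white bar on top that shows its turning
- captop_2 (a point): centre of the top of bottle_2's cap, 126 mm above the bottle's underside. The cap is a fluted cylinder 42 mm across and 30 mm high with a small white bar on top that shows its turning
- captop_3 (a point): centre of the top of bottle_3's cap, 126 mm above the bottle's underside. The cap is a fluted cylinder 42 mm across and 30 mm high with a small white bar on top that shows its turning
- captop_4 (a point): centre of the top of bottle_4's cap, 126 mm above the bottle's underside. The cap is a fluted cylinder 42 mm across and 30 mm high with a small white bar on top that shows its turning
- cap_1 (a joint): turn of bottle_1's cap on its bottle, growing counterclockwise from above (unscrewing), 0 to 1.6 rad; starts anywhere in 0.3 to 0.9. The first reading does not tell loose from tight: a tight cap is jammed where it is (fingers slip, the reading stays); a loose cap turns either way at 0.08 N m and comes home clockwise at a firm stop at reading 0. Caps cannot come off
- cap_2 (a joint): turn of bottle_2's cap on its bottle, growing counterclockwise from above (unscrewing), 0 to 1.6 rad; starts anywhere in 0.3 to 0.9. The first reading does not tell loose from tight: a tight cap is jammed where it is (fingers slip, the reading stays); a loose cap turns either way at 0.08 N m and comes home clockwise at a firm stop at reading 0. Caps cannot come off
- cap_3 (a joint): turn of bottle_3's cap on its bottle, growing counterclockwise from above (unscrewing), 0 to 1.6 rad; starts anywhere in 0.3 to 0.9. The first reading does not tell loose from tight: a tight cap is jammed where it is (fingers slip, the reading stays); a loose cap turns either way at 0.08 N m and comes home clockwise at a firm stop at reading 0. Caps cannot come off
- cap_4 (a joint): turn of bottle_4's cap on its bottle, growing counterclockwise from above (unscrewing), 0 to 1.6 rad; starts anywhere in 0.3 to 0.9. The first reading does not tell loose from tight: a tight cap is jammed where it is (fingers slip, the reading stays); a loose cap turns either way at 0.08 N m and comes home clockwise at a firm stop at reading 0. Caps cannot come off
- stand: fixed magnetic stand with a thin upright post, 71 x 50 mm foot, 282 mm high, between rack and tray, toward the back; origin at the centre of its foot. Bystander: carry things round it (on the robot's side)
- wash_bottle: round white bottle, 64 mm across, 150 mm high, near the rack's far side; origin at the centre of its underside. Bystander
- amber_bottle: round brown bottle, 52 mm across, 112 mm high, between rack and tray; origin at the centre of its underside. Bystander
- small_bottle: small round white bottle, 36 mm across, 75 mm high, standing in the tray within 85 mm of its centre along the tray's x and 30 mm along its y; origin at the centre of its underside. Bystander that stays there
- flask: conical glass flask, 64 mm across, 98 mm high, at one side; origin at the centre of its underside. Bystander
- beaker: glass beaker, 58 mm across, 83 mm high, at the other side; origin at the centre of its underside. Bystander
- tape: roll of tape lying flat, 62 mm across, 19 mm high, near the front edge; origin at the centre of its underside. Bystander

How it is judged:
By the outcome, as a careful person would: the job done as asked, in the order asked, and still so for the second after the job is handed in, with the robot touching nothing.
It also fails if it takes over 72 s, if anything falls off the work surface, if the arm or the gripper's body presses on something with over 40 N, if the wrist force passes 120 N, or if a joint passes its speed limit or range.

### The arm

A 6-joint arm with a two-finger parallel gripper is mounted at the origin on a cart in front of the work surface, level with it; the furniture and walls round the work are solid. World frame = base frame: x ahead of the robot, y to its left, z up, the work surface at z = 0. Lengths are in m, angles in rad, forces in N, time in s.
With the tool pointing down it reaches from about 0.4 to 0.825 m from the base axis. Payload 7 kg.
Tool frame: the origin (TCP) lies at the very end of the fingers, on their centre line; the grasp point (between the pads) lies arm.hold_point_z behind it (arm.hold_point_z is the distance from the TCP to the grasp point, in m); z points along the fingers, y is the line along which they close (so a half turn about z gives the same grasp; the last joint's range is limited). The gripper opens to 88 mm and grips with 3 to 60 N. Pads are 19 mm wide; open, the fingers measure 130 mm over their backs; the gripper's body (78 mm by 193 mm) begins 47 mm behind the grasp point.
Start: joints at [1.48, 0.359, 0.012, 0, -1.224, -0.288], TCP at [0.25, 0.627, 0.227] pointing down, gripper open.
Joint ranges: [-3.07, 3.07], [-1.43, 2.12], [-1.02, 1.25], [-3.03, 1.67], [-3.05, -0], [-3.03, 3.03]. Speed limits (rad/s): [2.39, 2.39, 3.01, 3.14, 3.14, 3.14].

### API

Orientations are given as [roll, pitch, yaw] about the fixed x, y, z axes, in that order (R = Rz(yaw) Ry(pitch) Rx(roll)).
In Python, from station import arm, sensors, grab_frame, camera_params, job_done gives the robot as it stands (arm), with the cameras as plain functions, the readings (sensors) and the job as plain functions.
- The arm moves only by the shell command python3 nudge.py [FORCE], which reads ROWS from standard input. ROWS is a JSON list of rows, 1 to 20 of them, each written [opening, [dx, dy, dz], turn]: the finger opening in m, then dx, dy, dz in normalised numbers (1 is 0.6 m), then a turn about the tool's z in fractions of the full range, 1 being pi rad; each row is the pose to reach, as a shift and turn from the pose commanded when the command began, along the tool's axes at that moment; what a row does not reach only later rows make up. A row lasts 1/12 s, in which the tool goes at most 0.0417 m and 0.125 rad, less where a joint would pass 70% of its speed; a pose out of reach is approached as far as the arm can. The fingers move at their own pace and stop on an object; FORCE is the grip in N (left out, the last holds). Time passes only in rows, so rows that do not move let the fingers close. It prints the time, the measured TCP pose, the force, the opening and the grip force at its end. Input that does not fit is refused with a message, and nothing moves.
- sensors.get_state(): the state, without advancing time (a new reading comes with each control period).
- grab_frame(name): name is "scene" or "side" or "wrist"; returns the picture (480x640x3 uint8, red, green, blue); there is no depth.
- camera_params(name): a dict with "fx", "fy", "cx", "cy" (pixels), "T" (4x4, takes a point from camera to world coordinates); the wrist camera has in their place "hand_eye" (4x4, takes a point from camera to tool coordinates, whose origin is the TCP and whose axes are the flange's). Camera axes: x right, y down, z forward; pixel columns grow to the right and rows downward; lengths in m; the calibration is good to about 2 mm. A picture is of the moment at which its call begins: read the wrist's pose just before it. camera_params takes no time and is no camera call.
- job_done(): hands the job in; it is judged then, once.
The state is a dict: "t": time; "q": joint angles; "qd": joint speeds; "joint_efforts": joint torques, N m; "eef_pos": TCP position; "ee_rot": TCP orientation; "force": force on the tool from outside, world axes, zero at the start; "moment": the same for the moment, N m; "width": finger opening in m; "gripper_force": force on a finger pad.
Only numpy, scipy, OpenCV 4.12 (cv2) and the standard library are available. Lean on these libraries where they do the work, as an engineer would, in place of code of your own. Each camera call takes 0.05 s, during which the arm holds its last target. There are 200 camera calls.

## Working session

There is one attempt and no reset: what is moved stays moved. The work goes in short steps, Python scripts to look and compute and a shell command to move; the robot and the scene stay as the last step left them, time stands still between calls to the robot, and variables do not carry over. Pictures are saved under pics/ and viewed, at most 10 in all, crops included, and the job is handed in when it is done.

```bash
ls; mkdir -p pics; python3 - <<'E'
from station import arm, sensors, grab_frame, camera_params, job_done
import cv2,numpy as np
s=sensors.get_state();print({k:np.round(v,3).tolist() for k,v in s.items()},arm.hold_point_z)
for n in("scene","side","wrist"):
    f=grab_frame(n);cv2.imwrite(f"pics/{n}0.png",f[:,:,::-1])
    p=camera_params(n);print(n,{k:np.round(v,4).tolist() for k,v in p.items()})
E
```

```text
nudge.py
pics
station.py
{'t': 0.0, 'q': [1.48, 0.359, 0.011, -0.0, -1.224, -0.288], 'qd': [-0.001, 0.001, -0.003, -0.001, 0.001, 0.002], 'joint_efforts': [-0.001, -58.271, 29.307, 6.998, 0.007, -0.0], 'eef_pos': [0.249, 0.627, 0.226], 'ee_rot': [3.14, -0.0, -0.379], 'force': [-0.065, -0.519, 0.765], 'moment': [0.04, -0.002, 0.015], 'gripper_force': 0.0, 'width': 0.088} 0.0188
scene {'fx': 576.6662, 'fy': 576.6662, 'cx': 326.374, 'cy': 242.2853, 'T': [[0.7663, -0.3421, 0.5438, -0.398], [-0.6422, -0.3818, 0.6647, -1.1183], [-0.0198, -0.8586, -0.5123, 0.9687], [0.0, 0.0, 0.0, 1.0]]}
side {'fx': 576.0014, 'fy': 576.0014, 'cx': 327.8566, 'cy': 244.718, 'T': [[0.9952, -0.0543, 0.0818, 0.3626], [-0.0979, -0.478, 0.8729, -1.5773], [-0.0083, -0.8767, -0.481, 0.9544], [0.0, 0.0, 0.0, 1.0]]}
wrist {'fx': 334.3345, 'fy': 334.3345, 'cx': 324.2965, 'cy': 236.0694, 'hand_eye': [[-0.0004, -0.9571, -0.2899, 0.0772], [1.0, -0.0002, -0.0008, 0.0008], [0.0007, -0.2899, 0.9571, -0.1587], [0.0, 0.0, 0.0, 1.0]]}
```

View pics/scene0.png

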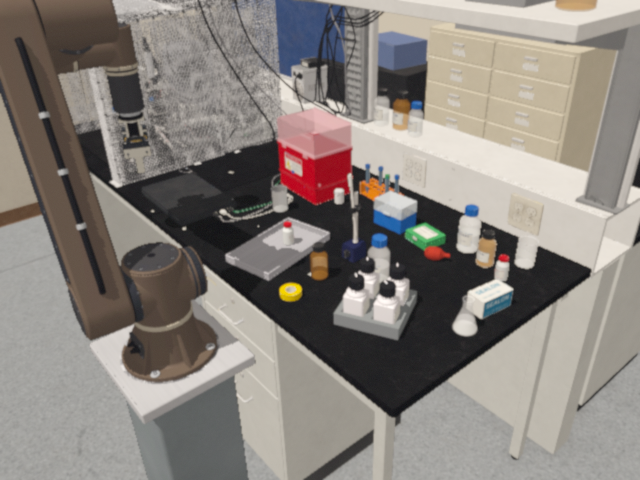

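View pics/side0.png

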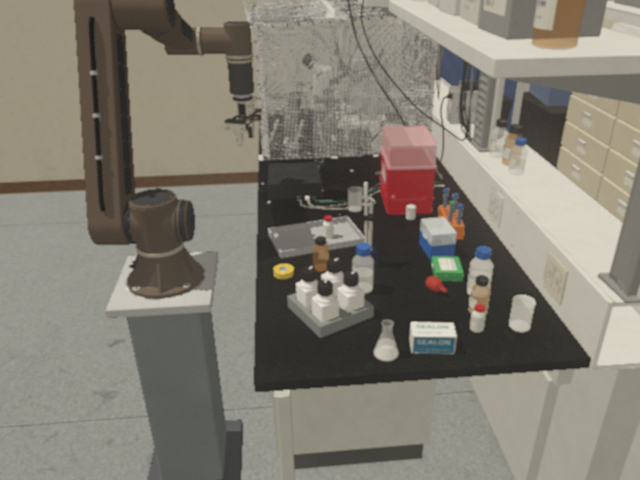

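View pics/wrist0.png

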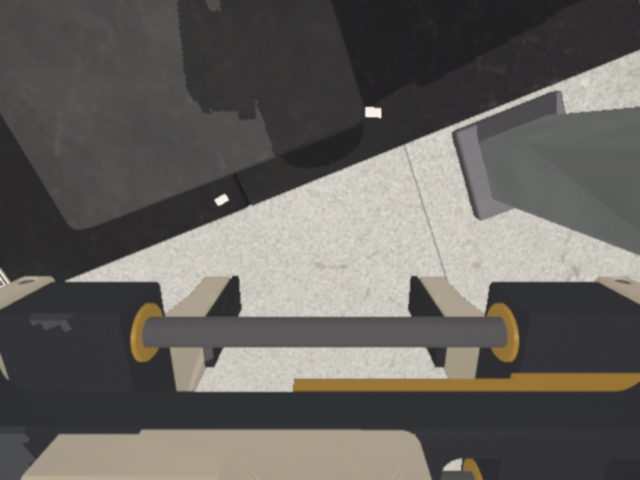

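The scene shows the rack at (375,310) with caps near (356,282), (387,289), (368,264) and (399,270). The tray is at (280,247), its small bottle at (288,233), and the stand at (354,250). The side view agrees, with the rack at (330,305) and the tray at (315,236). The wrist view shows only the bench edge.

```bash
cat > h.py <<'E'
from station import arm, sensors, grab_frame, camera_params, job_done
import cv2,numpy as np
from scipy.spatial.transform import Rotation as R
def wristT():
    s=sensors.get_state();T=np.eye(4);T[:3,:3]=R.from_euler('xyz',s['ee_rot']).as_matrix();T[:3,3]=s['eef_pos']
    return T@camera_params('wrist')['hand_eye']
def ray(n,uv,T=None):
    p=camera_params(n);T=p['T'] if T is None else T; T=np.array(T)
    d=T[:3,:3]@np.array([(uv[0]-p['cx'])/p['fx'],(uv[1]-p['cy'])/p['fy'],1]);return T[:3,3],d/np.linalg.norm(d)
def plane(n,uv,z,T=None):
    o,d=ray(n,uv,T);return o+d*(z-o[2])/d[2]
def tri(rays):
    A=sum(np.eye(3)-np.outer(d,d) for o,d in rays);b=sum((np.eye(3)-np.outer(d,d))@o for o,d in rays)
    x=np.linalg.solve(A,b);return x,max(np.linalg.norm(np.cross(x-o,d)) for o,d in rays)
def totool(v):
    return R.from_euler('xyz',sensors.get_state()['ee_rot']).as_matrix().T@np.array(v)
E
python3 - <<'E'
from h import *
for nm,z,a,b in[('rack',.03,(375,308),(330,300)),('cap',.132,(387,286),(324,287)),('cap',.132,(356,280),(309,271)),('cap',.132,(399,268),(350,278)),('cap',.132,(368,262),(335,264)),('tray',.005,(280,247),(318,236)),('small',.075,(288,226),(328,219)),('stand',0,(355,252),(368,245)),('amber',.112,(319,246),(320,240)),('wash',.15,(379,238),(363,248)),('tape',.01,(291,292),(284,271))]:
    print(nm,plane('scene',a,z).round(3),plane('side',b,z).round(3),tri([ray('scene',a),ray('side',b)])[0].round(3))
E
for f in scene:270,200 side:240,200;do n=${f%%:*};c=${f##*:};python3 -c "
import cv2;i=cv2.imread('pics/${n}0.png');x,y=$c
cv2.imwrite('pics/${n}c.png',cv2.resize(i[y:y+150,x:x+200] if '$n'=='side' else i[y:y+150,x-50:x+150],None,fx=4,fy=4,interpolation=2))";done
```

```text
rack [ 0.476 -0.248  0.03 ] [ 0.494 -0.225  0.03 ] [ 0.491 -0.232  0.024]
cap [ 0.466 -0.298  0.132] [ 0.47  -0.313  0.132] [ 0.472 -0.292  0.122]
cap [ 0.426 -0.227  0.132] [ 0.436 -0.228  0.132] [ 0.437 -0.215  0.122]
cap [ 0.547 -0.261  0.132] [ 0.543 -0.276  0.132] [ 0.546 -0.263  0.128]
cap [ 0.507 -0.186  0.132] [ 0.511 -0.199  0.132] [ 0.514 -0.179  0.123]
tray [0.494 0.209 0.005] [0.496 0.213 0.005] [0.495 0.211 0.005]
small [0.524 0.2   0.075] [0.531 0.202 0.075] [0.531 0.21  0.07 ]
stand [ 0.659  0.031 -0.   ] [0.662 0.137 0.   ] [0.633 0.004 0.05 ]
amber [ 0.482 -0.009  0.112] [ 0.485 -0.016  0.112] [ 0.486 -0.004  0.107]
wash [ 0.596 -0.136  0.15 ] [ 0.598 -0.148  0.15 ] [ 0.601 -0.132  0.143]
tape [ 0.368 -0.019  0.01 ] [ 0.369 -0.019  0.01 ] [ 0.369 -0.017  0.008]
```

Units first: shifts go in shares of 0.6 m and turns go in shares of pi rad. So 0.38 m / 0.6 = 0.6333, 0.3 m / 0.6 = 0.5.

```bash
echo '[[0.088,[0.6333,0.5,-0.0833],0],[0.088,[0.6333,0.5,-0.0833],0],[0.088,[0.6333,0.5,-0.0833],0],[0.088,[0.6333,0.5,-0.0833],0],[0.088,[0.6333,0.5,-0.0833],0],[0.088,[0.6333,0.5,-0.0833],0],[0.088,[0.6333,0.5,-0.0833],0],[0.088,[0.6333,0.5,-0.0833],0],[0.088,[0.6333,0.5,-0.0833],0],[0.088,[0.6333,0.5,-0.0833],0],[0.088,[0.6333,0.5,-0.0833],0],[0.088,[0.6333,0.5,-0.0833],0],[0.088,[0.6333,0.5,-0.0833],0],[0.088,[0.6333,0.5,-0.0833],0]]' | python3 nudge.py
python3 - <<'E'
from h import *
T=wristT();f=grab_frame('wrist');cv2.imwrite('pics/w1.png',f[:,:,::-1]);np.save('w1T.npy',T)
s=sensors.get_state();print(s['q'],s['eef_pos'],s['ee_rot']);print(totool([.46-s['eef_pos'][0],-.25-s['eef_pos'][1],.0]))
E
```

```text
t: 1.32
eef_pos: [0.4923, 0.2064, 0.2765]
ee_rot: [-3.142, 0.0, -0.382]
force: [-0.3, -0.0, -0.4]
width: 0.0876
gripper_force: 0.0
[ 7.66245793e-01  9.53447306e-02 -2.18705584e-01 -2.79558444e-04
 -1.25694957e+00  4.24015844e-01] [0.49182487 0.20728    0.2763634 ] [ 3.14151650e+00  3.26093529e-04 -3.80621034e-01]
[ 1.40330905e-01  4.36377191e-01 -1.25300401e-05]
```

View pics/w1.png

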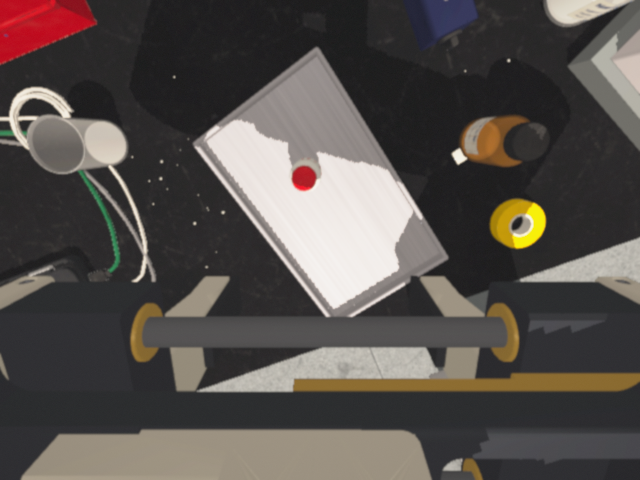

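The tray's corners are near (317,47), (195,143), (447,258) and (335,318). The small bottle's red cap is at (303,178), the amber cap at (527,142) and the tape at (519,223).

```bash
echo '[[0.064,[0.2333,0.7167,-0.1],0],[0.064,[0.2333,0.7167,-0.1],0],[0.064,[0.2333,0.7167,-0.1],0],[0.064,[0.2333,0.7167,-0.1],0],[0.064,[0.2333,0.7167,-0.1],0],[0.064,[0.2333,0.7167,-0.1],0],[0.064,[0.2333,0.7167,-0.1],0],[0.064,[0.2333,0.7167,-0.1],0],[0.064,[0.2333,0.7167,-0.1],0],[0.064,[0.2333,0.7167,-0.1],0],[0.064,[0.2333,0.7167,-0.1],0],[0.064,[0.2333,0.7167,-0.1],0],[0.064,[0.2333,0.7167,-0.1],0]]' | python3 nudge.py
python3 - <<'E'
from h import *
p=[plane('wrist',u,z,np.load('w1T.npy')) for u,z in[((317,47),.025),((195,143),.025),((335,318),.025),((447,258),.025),((303,178),.075)]]
print(np.round(p,3), np.mean(p[:4],0))
T=wristT();f=grab_frame('wrist');cv2.imwrite('pics/w2.png',f[:,:,::-1]);np.save('w2T.npy',T)
cv2.imwrite('pics/w2c.png',cv2.resize(f[60:280,180:470,::-1],None,fx=2.7,fy=2.7))
s=sensors.get_state();print(s['q'],s['eef_pos'],s['ee_rot'])
E
```

```text
t: 2.45
eef_pos: [0.4628, -0.2443, 0.336]
ee_rot: [3.142, 0.001, -0.381]
force: [0.1, 0.2, -1.4]
width: 0.0638
gripper_force: 0.0
[[0.652 0.15  0.025]
 [0.612 0.322 0.025]
 [0.333 0.254 0.025]
 [0.361 0.086 0.025]
 [0.531 0.215 0.075]] [0.48944596 0.20313535 0.025     ]
[-1.08452395e-01  5.18520952e-02 -1.33685864e-01 -4.18776883e-04
 -1.38622347e+00  1.29960194e+00] [ 0.46284236 -0.24317106  0.33594896] [-3.14145465e+00  1.04010712e-03 -3.79723767e-01]
```

View pics/w2.png

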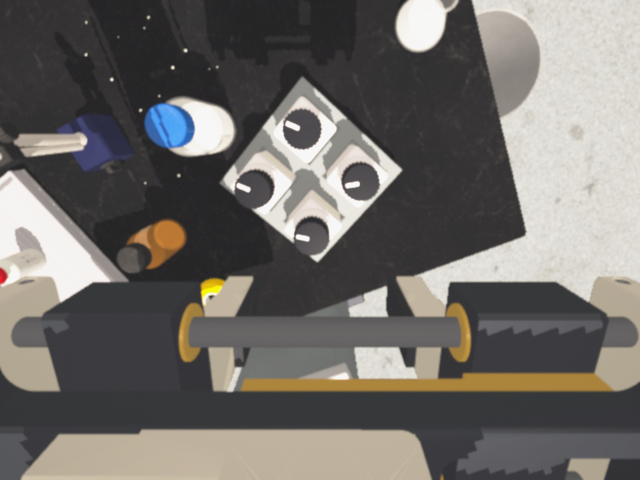

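The rack fills rows 77–262. Cap tops are at about (302,129), (255,189), (360,181) and (312,237), each with its white bar left of centre. The wash bottle is at (190,125) and the amber bottle at (150,245).

To row units: -0.08 m / 0.6 = -0.1333, -0.04 m / 0.6 = -0.0667.

```bash
cat >> h.py <<'E'
def caps(f,guess,r):
    # dark blob near guess -> circle of cap top (hough, restricted)
    g=cv2.cvtColor(f,cv2.COLOR_RGB2GRAY);out=[]
    for u,v in guess:
        w=int(1.7*r);x0,y0=max(int(u)-w,0),max(int(v)-w,0);c=cv2.resize(g[y0:y0+2*w,x0:x0+2*w],None,fx=4,fy=4,interpolation=cv2.INTER_CUBIC)
        h=cv2.HoughCircles(c,cv2.HOUGH_GRADIENT_ALT,1.5,400,param1=150,param2=.3,minRadius=int(3.4*r),maxRadius=int(4.7*r))
        out.append(None if h is None else (h[0,0,0]/4+x0,h[0,0,1]/4+y0,h[0,0,2]/4))
    return out
E
python3 - <<'E'
from h import *
f=cv2.imread('pics/w2.png')[:,:,::-1].copy();T=np.load('w2T.npy')
for c in caps(f,[(302,129),(255,189),(360,181),(312,237)],19): print(c, c and plane('wrist',c[:2],.132,T).round(4))
q=[plane('wrist',u,.036,T) for u in[(302,77),(220,183),(402,170),(317,262)]];print(np.round(q,3),np.mean(q,0))
E
echo '[[0.064,[-0.0667,-0.0167,0],0],[0.064,[-0.1333,-0.05,0],0],[0.064,[-0.1333,-0.05,0],0],[0.064,[-0.1333,-0.05,0],0]]' | python3 nudge.py
python3 - <<'E'
from h import *
T=wristT();f=grab_frame('wrist');cv2.imwrite('pics/w3.png',f[:,:,::-1]);np.save('w3T.npy',T)
F=cv2.imread('pics/w2.png')[:,:,::-1].copy();T2=np.load('w2T.npy')
c2=caps(F,[(302,129),(255,189),(360,181),(312,237)],19)
p=camera_params('wrist');ok=[c for c in c2 if c]
g=[]
for c in ok:
    X=np.linalg.inv(T)@np.r_[plane('wrist',c[:2],.132,T2),1];g.append((p['fx']*X[0]/X[2]+p['cx'],p['fy']*X[1]/X[2]+p['cy']))
for a,b in zip(ok,caps(f,g,19)):
    if b: print(np.round(b,1),*tri([ray('wrist',a[:2],T2),ray('wrist',b[:2],T)]))
E
```

```text
(np.float32(301.125), np.float32(128.125), np.float32(19.914362)) [ 0.549  -0.2538  0.132 ]
(np.float32(252.625), np.float32(188.5), np.float32(20.783747)) [ 0.5112 -0.1804  0.132 ]
(np.float32(362.125), np.float32(178.625), np.float32(18.021772)) [ 0.4769 -0.2945  0.132 ]
(np.float32(311.875), np.float32(236.5), np.float32(18.995953)) [ 0.4368 -0.2193  0.132 ]
[[ 0.609 -0.273  0.036]
 [ 0.529 -0.117  0.036]
 [ 0.453 -0.354  0.036]
 [ 0.372 -0.197  0.036]] [ 0.49043774 -0.23541104  0.036     ]
t: 2.83
eef_pos: [0.3988, -0.1833, 0.3373]
ee_rot: [-3.14, -0.002, -0.374]
force: [1.5, 0.9, 0.1]
width: 0.0638
gripper_force: 0.0
[282.  110.5  20.7] [ 0.51018172 -0.17920378  0.1249992 ] 0.0008090767296274161
[394.1 105.5  20.7] [ 0.47142558 -0.29630021  0.09600635] 0.0003351675972403808
```

```bash
cat > go.py <<'E'
import sys
from h import *
s=sensors.get_state();t=np.array([float(a) for a in sys.argv[1:4]]);print('t',round(s['t'],2),s['eef_pos'].round(4) if hasattr(s['eef_pos'],'round') else s['eef_pos'],'yaw',round(s['ee_rot'][2],3),'M',np.round(s['moment'],3),'F',np.round(s['force'],1),'w',round(s['width'],4),'d',totool(t-np.array(s['eef_pos'])).round(4))
E
python3 go.py .436 -.219 .104; python3 go.py .436 -.219 .16
```

```text
t 2.88 [ 0.3997 -0.184   0.3372] yaw -0.374 M [-0.036 -0.075  0.035] F [ 0.5  0.4 -0.3] w 0.0638 d [0.0462 0.0195 0.2333]
t 2.88 [ 0.3997 -0.184   0.3372] yaw -0.374 M [-0.036 -0.075  0.035] F [ 0.5  0.4 -0.3] w 0.0638 d [0.0463 0.0195 0.1773]
```

To row units: 0.232 m / 0.6 = 0.3867, 0.19 m / 0.6 = 0.3167.

```bash
echo '[[0.064,[0.0767,0.0333,0.05],0],[0.064,[0.0767,0.0333,0.1167],0],[0.064,[0.0767,0.0333,0.1833],0],[0.064,[0.0767,0.0333,0.25],0],[0.064,[0.0767,0.0333,0.3167],0],[0.064,[0.0767,0.0333,0.3867],0],[0.064,[0.0767,0.0333,0.3867],0],[0.064,[0.0767,0.0333,0.3867],0]]' | python3 nudge.py; python3 go.py .436 -.219 .104
```

```text
t: 3.55
eef_pos: [0.4339, -0.2212, 0.1026]
ee_rot: [3.14, 0.006, -0.378]
force: [-0.3, -0.3, 0.4]
width: 0.064
gripper_force: 0.0
t 3.55 [ 0.4339 -0.2212  0.1026] yaw -0.378 M [-0.027 -0.086 -0.049] F [-0.3 -0.3  0.4] w 0.064 d [ 0.0012 -0.0029 -0.0014]
```

Close lightly, then twist a little and read the moment.

To row units: -0.002 m / 0.6 = -0.0033.

```bash
echo '[[0.03,[0.0033,-0.0033,0],0],[0.03,[0.0033,-0.0033,0],0],[0.03,[0.0033,-0.0033,0],0],[0.03,[0.0033,-0.0033,0],0]]' | python3 nudge.py 12; python3 go.py .436 -.219 .104; echo '[[0.03,[0.0033,-0.0033,0],0],[0.03,[0.0033,-0.0033,0],0.0382],[0.03,[0.0033,-0.0033,0],0.0764],[0.03,[0.0033,-0.0033,0],0.0764]]' | python3 nudge.py; python3 go.py .436 -.219 .104
```

```text
t: 3.88
eef_pos: [0.439, -0.2205, 0.1065]
ee_rot: [-3.141, -0.004, -0.378]
force: [1.2, 1.7, 0.3]
width: 0.0429
gripper_force: 0.6
t 3.88 [ 0.439  -0.2205  0.1065] yaw -0.378 M [ 0.448 -0.125 -0.029] F [1.2 1.7 0.3] w 0.0429 d [-0.0033 -0.0003  0.0025]
t: 4.22
eef_pos: [0.4413, -0.22, 0.106]
ee_rot: [-3.141, -0.003, -0.623]
force: [1.1, -2.3, 6.8]
width: 0.041
gripper_force: 12.0
t 4.22 [ 0.4413 -0.22    0.106 ] yaw -0.623 M [-0.931 -0.12  -0.038] F [ 1.1 -2.3  6.8] w 0.041 d [-0.0049  0.0023  0.002 ]
```

To row units: 0.24 rad / 3.1416 = 0.0764.

```bash
for i in 1; do echo '[[0.03,[0,0,0],0.0382],[0.03,[0,0,0],0.0764]]' | python3 nudge.py >/dev/null; python3 go.py .436 -.219 .104;  echo '[[0.03,[0,0,0],0.0382],[0.03,[0,0,0],0.0764]]' | python3 nudge.py>/dev/null; python3 go.py .436 -.219 .104; done
python3 - <<'E'
from h import *
T=wristT();f=grab_frame('wrist');cv2.imwrite('pics/w4.png',f[:,:,::-1]);cv2.imwrite('pics/w4c.png',cv2.resize(f[60:400,160:500,::-1],(595,595)))
E
```

```text
t 4.38 [ 0.4409 -0.2202  0.1059] yaw -0.858 M [-2.53   0.6    0.394] F [-1.6 -6.3  6.3] w 0.0408 d [-0.0042  0.0029  0.0019]
t 4.55 [ 0.4403 -0.2205  0.1059] yaw -1.099 M [-2.915  1.536  0.325] F [-4.2 -7.7  8.1] w 0.0404 d [-0.0034  0.0032  0.0019]
```

View pics/w4c.png

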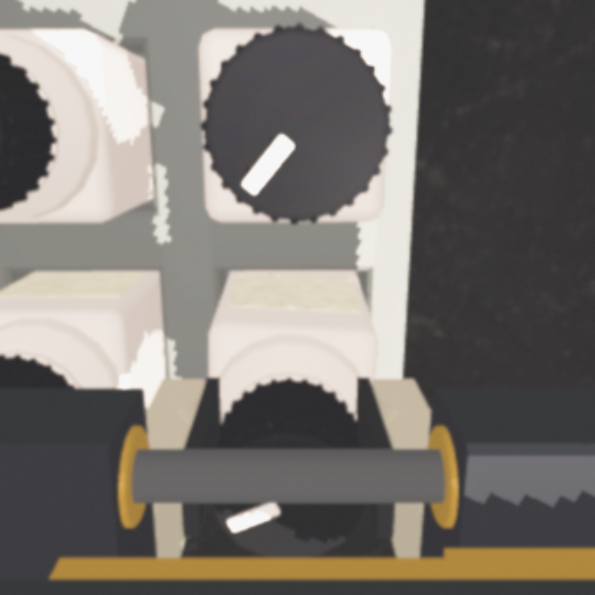

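The D cap's bar is visible between the fingers at crop (252,517), and the next cap's bar is at crop (268,165). I'll compare bar angles in world axes before and after the twist.

```bash
cat >> h.py <<'E'
def bar(f,T,uv,w=10,z=.132,thr=None):
    g=cv2.cvtColor(np.ascontiguousarray(f),cv2.COLOR_RGB2GRAY).astype(int);u,v=map(int,uv)
    c=g[v-w:v+w+1,u-w:u+w+1];m=(c>(thr or 130)).astype(np.uint8)
    n,l,st,_=cv2.connectedComponentsWithStats(m);cy=w;ys,xs=np.nonzero(m)
    if n<2:return None
    k=l[ys,xs][np.argmin((xs-w)**2+(ys-w)**2)];ys,xs=np.nonzero(l==k)
    P=np.array([plane('wrist',(x+u-w,y+v-w),z,T)[:2] for x,y in zip(xs,ys)]);W=c[ys,xs][:,None]
    mu=(P*W).sum(0)/W.sum();e,V=np.linalg.eigh(np.cov((P-mu).T,aweights=W[:,0]))
    return len(xs),mu.round(4),round(np.arctan2(V[1,1],V[0,1])%np.pi,3),np.sqrt(e).round(4)
E
python3 - <<'E'
from h import *
L=lambda n:cv2.imread(n)[:,:,::-1]
T2=np.load('w2T.npy');f=L('pics/w2.png')
for n,u in zip('ABCD',[(291,126),(244,188),(352,184),(302,238)]):print(n,bar(f,T2,u))
T=wristT();f=L('pics/w4.png');print('C',bar(f,T,(313,154),22));print('D',bar(f,T,(304,355),14))
E
```

```text
A (95, array([ 0.555 , -0.2461]), np.float64(0.791), array([0.0017, 0.0044]))
B (117, array([ 0.5182, -0.17  ]), np.float64(0.665), array([0.0026, 0.0058]))
C (90, array([ 0.4751, -0.2822]), np.float64(1.372), array([0.0018, 0.0045]))
D (124, array([ 0.4423, -0.2062]), np.float64(0.787), array([0.0031, 0.0066]))
C (491, array([ 0.4746, -0.2827]), np.float64(1.336), array([0.0013, 0.0042]))
D (295, array([ 0.4385, -0.1989]), np.float64(0.907), array([0.0014, 0.004 ]))
```

To row units: -0.06 m / 0.6 = -0.1, -0.03 m / 0.6 = -0.05, -0.72 rad / 3.1416 = -0.2292.

```bash
echo '[[0.064,[0,0,0],0],[0.064,[0,0,0],0],[0.064,[0,0,-0.05],-0.0382],[0.064,[0,0,-0.1],-0.0764],[0.064,[0,0,-0.1],-0.1146],[0.064,[0,0,-0.1],-0.1528],[0.064,[0,0,-0.1],-0.191],[0.064,[0,0,-0.1],-0.2292],[0.064,[0,0,-0.1],-0.2292]]' | python3 nudge.py; python3 - <<'E'
from h import *
T=wristT();f=grab_frame('wrist');cv2.imwrite('pics/w5.png',f[:,:,::-1]);np.save('w5T.npy',T)
p=camera_params('wrist')
for c in [(.549,-.2538),(.511,-.18),(.475,-.2945),(.437,-.219)]:
    X=np.linalg.inv(T)@np.r_[c,.132,1];u=(p['fx']*X[0]/X[2]+p['cx'],p['fy']*X[1]/X[2]+p['cy']);h=caps(f,[u],334*.021/X[2])[0]
    print(np.round(u),h and (h,plane('wrist',h[:2],.132,T).round(4)), bar(f,T,u,16,thr=140))
E
python3 go.py .475 -.294 .106
```

```text
t: 5.35
eef_pos: [0.4401, -0.2189, 0.1645]
ee_rot: [-3.141, 0.0, -0.371]
force: [0.1, -0.3, 0.2]
width: 0.064
gripper_force: 0.0
[310.  60.] None (126, array([ 0.5527, -0.2492]), np.float64(0.66), array([0.0012, 0.002 ]))
[214. 181.] None (89, array([ 0.514 , -0.1741]), np.float64(0.618), array([0.0012, 0.0018]))
[426. 167.] None (76, array([ 0.4742, -0.2868]), np.float64(1.365), array([0.0012, 0.0015]))
[325. 270.] None (112, array([ 0.4384, -0.2127]), np.float64(0.908), array([0.0015, 0.0024]))
t 5.4 [ 0.4401 -0.219   0.1645] yaw -0.379 M [ 0.017 -0.054  0.011] F [ 1.  -0.5  1.1] w 0.0639 d [0.0602 0.0568 0.0585]
```

View pics/w5.png

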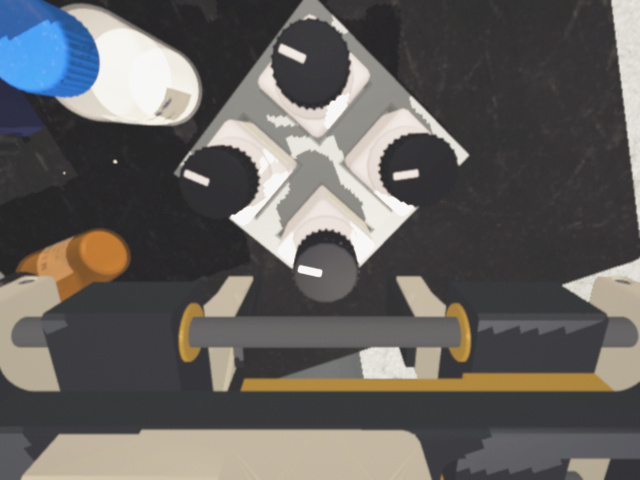

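The picture shows the four caps at (312,62), (220,181), (418,169) and (326,271). D's bar is at (310,270), tilted about 14°.

To row units: 0.058 m / 0.6 = 0.0967, 0.056 m / 0.6 = 0.0933.

```bash
python3 - <<'E'
from h import *
for n in'23':
    f=cv2.imread(f'pics/w{n}.png')[:,:,::-1];T=np.load(f'w{n}T.npy');p=camera_params('wrist')
    for k,b in dict(A=(.555,-.2461),B=(.5175,-.1715),C=(.4746,-.2827),D=(.4440,-.2115)).items():
        X=np.linalg.inv(T)@np.r_[b,.132,1];u=(p['fx']*X[0]/X[2]+p['cx'],p['fy']*X[1]/X[2]+p['cy'])
        print(n,k,np.round(u),*[bar(f,T,u,9,thr=t)for t in(150,190)])
E
echo '[[0.064,[0.05,0.0467,0],0],[0.064,[0.0967,0.0933,0],0],[0.064,[0.0967,0.0933,0.05],0],[0.064,[0.0967,0.0933,0.0967],0],[0.05,[0.0967,0.0933,0.0967],0],[0.03,[0.0967,0.0933,0.0967],0],[0.03,[0.0967,0.0933,0.0967],0],[0.03,[0.0967,0.0933,0.0967],0],[0.03,[0.0967,0.0933,0.0967],0]]' | python3 nudge.py 12; python3 go.py .473 -.293 .106
```

```text
2 A [292. 125.] (93, array([ 0.5549, -0.2462]), np.float64(0.8), array([0.0017, 0.0043])) (80, array([ 0.5549, -0.2462]), np.float64(0.78), array([0.0015, 0.0043]))
2 B [243. 186.] (130, array([ 0.5192, -0.1691]), np.float64(0.64), array([0.003 , 0.0062])) (68, array([ 0.5163, -0.1714]), np.float64(0.776), array([0.0016, 0.0042]))
2 C [353. 185.] (86, array([ 0.4751, -0.2823]), np.float64(1.361), array([0.0017, 0.0044])) (70, array([ 0.475 , -0.2821]), np.float64(1.341), array([0.0015, 0.0043]))
2 D [303. 233.] (77, array([ 0.4398, -0.2089]), np.float64(0.962), array([0.0018, 0.0044])) (63, array([ 0.4399, -0.2087]), np.float64(0.995), array([0.0016, 0.0043]))
3 A [325.  36.] (77, array([ 0.5556, -0.2459]), np.float64(0.851), array([0.0013, 0.0039])) (54, array([ 0.5561, -0.2454]), np.float64(0.872), array([0.0011, 0.0035]))
3 B [271. 105.] (78, array([ 0.516 , -0.1722]), np.float64(0.789), array([0.0015, 0.0039])) (62, array([ 0.516 , -0.1723]), np.float64(0.77), array([0.0013, 0.0035]))
3 C [388. 105.] (92, array([ 0.4753, -0.2824]), np.float64(1.339), array([0.0016, 0.0043])) (73, array([ 0.4754, -0.2823]), np.float64(1.359), array([0.0013, 0.0042]))
3 D [333. 160.] (76, array([ 0.4402, -0.209 ]), np.float64(0.949), array([0.0016, 0.0042])) (65, array([ 0.4401, -0.2089]), np.float64(0.954), array([0.0014, 0.0041]))
t: 6.15
eef_pos: [0.4744, -0.2927, 0.1085]
ee_rot: [-3.141, -0.003, -0.379]
force: [-0.2, 1.8, 2.4]
width: 0.0407
gripper_force: 12.0
t 6.15 [ 0.4744 -0.2927  0.1085] yaw -0.379 M [ 0.406 -0.124  0.008] F [-0.2  1.8  2.4] w 0.0407 d [-0.0013  0.0008  0.0025]
```

D has turned only 0.05 rad, which is bottle play, so it's tight. Now the twist on C.

To row units: 0.24 rad / 3.1416 = 0.0764.

```bash
echo '[[0.03,[0,0,0],0.0382],[0.03,[0,0,0],0.0764]]' | python3 nudge.py>/dev/null; python3 go.py .473 -.293 .106; echo '[[0.03,[0,0,0],0.0382],[0.03,[0,0,0],0.0382]]' | python3 nudge.py>/dev/null; python3 go.py .473 -.293 .106;echo '[[0.03,[0,0,0],0.0382],[0.03,[0,0,0],0.0382]]' | python3 nudge.py>/dev/null; python3 go.py .473 -.293 .106
python3 - <<'E'
from h import *
T=wristT();f=grab_frame('wrist');cv2.imwrite('pics/w6.png',f[:,:,::-1])
print(*[bar(f,T,u,14,thr=t) for u in[(304,355),(310,350)] for t in(110,150)])
E
```

```text
t 6.32 [ 0.4743 -0.2925  0.1083] yaw -0.623 M [ 0.852 -0.24   0.29 ] F [0.1 2.8 1.1] w 0.0406 d [-0.0008  0.0012  0.0023]
t 6.48 [ 0.4743 -0.2925  0.1082] yaw -0.744 M [ 0.592 -0.054  0.003] F [0.3 2.3 3.7] w 0.0411 d [-0.0007  0.0012  0.0022]
t 6.65 [ 0.4744 -0.2926  0.108 ] yaw -0.86 M [ 0.997 -0.076  0.007] F [-0.3  3.1  5.6] w 0.041 d [-0.0006  0.0013  0.002 ]
(651, array([ 0.4653, -0.269 ]), np.float64(0.279), array([0.0035, 0.004 ])) (629, array([ 0.4652, -0.2689]), np.float64(0.369), array([0.0034, 0.004 ])) (476, array([ 0.4641, -0.2717]), np.float64(0.493), array([0.0026, 0.004 ])) (457, array([ 0.464 , -0.2716]), np.float64(0.516), array([0.0025, 0.004 ]))
```

To row units: 0.24 rad / 3.1416 = 0.0764.

```bash
for i in 1 2; do echo '[[0.03,[0,0,0],0.0382],[0.03,[0,0,0],0.0764],[0.03,[0,0,0],0.0764]]' | python3 nudge.py>/dev/null; python3 go.py .473 -.293 .106;done
echo '[[0.03,[0,0,0],0.0382],[0.03,[0,0,0],0.0382]]' | python3 nudge.py>/dev/null; python3 go.py .473 -.293 .106
```

```text
t 6.95 [ 0.4743 -0.2928  0.1076] yaw -1.098 M [ 0.904 -0.417  0.016] F [1.2 2.5 4.9] w 0.041 d [-0.0004  0.0013  0.0016]
t 7.2 [ 0.4742 -0.2928  0.1073] yaw -1.336 M [ 0.95  -0.539  0.008] F [0.6 2.8 4.5] w 0.0407 d [-0.0001  0.0012  0.0012]
t 7.37 [ 0.474  -0.293   0.1071] yaw -1.455 M [ 0.784 -0.793  0.076] F [2.3 2.1 3.7] w 0.0409 d [-0.0001  0.001   0.0011]
```

To row units: -0.06 m / 0.6 = -0.1, -0.03 m / 0.6 = -0.05, -1.08 rad / 3.1416 = -0.3438.

```bash
echo '[[0.064,[0,0,0],0],[0.064,[0,0,0],0],[0.064,[0,0,-0.05],-0.0382],[0.064,[0,0,-0.1],-0.0764],[0.064,[0,0,-0.1],-0.1146],[0.064,[0,0,-0.1],-0.1528],[0.064,[0,0,-0.1],-0.191],[0.064,[0,0,-0.1],-0.2292],[0.064,[0,0,-0.1],-0.2674],[0.064,[0,0,-0.1],-0.3056],[0.064,[0,0,-0.1],-0.3438],[0.064,[0,0,-0.1],-0.3438]]' | python3 nudge.py>/dev/null; cat > bars.py <<'E'
from h import *
import sys
T=wristT();f=grab_frame('wrist');cv2.imwrite(f'pics/{sys.argv[1]}.png',f[:,:,::-1]);p=camera_params('wrist')
for k,c in dict(A=(.5475,-.2535),B=(.509,-.179),C=(.4735,-.293),D=(.4365,-.219)).items():
    for a in(.0,.4,.8,1.2,1.6):   # seek bar round the cap centre
        X=np.linalg.inv(T)@np.r_[c[0]+.011*np.cos(a),c[1]+.011*np.sin(a),.132,1];u=(p['fx']*X[0]/X[2]+p['cx'],p['fy']*X[1]/X[2]+p['cy'])
        if 20<u[1]<300 and 20<u[0]<620: 
            b=bar(f,T,u,max(9,int(334*.011/X[2])),thr=150)
            if b: print(k,a,*b)
E
python3 bars.py w7; python3 go.py .509 -.179 .106
```

```text
A 0.0 186 [ 0.5548 -0.2462] 0.789 [0.0012 0.0038]
A 0.4 196 [ 0.555 -0.246] 0.801 [0.0012 0.004 ]
A 0.8 196 [ 0.555 -0.246] 0.801 [0.0012 0.004 ]
A 1.2 196 [ 0.555 -0.246] 0.801 [0.0012 0.004 ]
A 1.6 176 [ 0.5545 -0.2463] 0.862 [0.0011 0.0038]
B 0.0 181 [ 0.5158 -0.171 ] 0.766 [0.0015 0.0039]
B 0.4 198 [ 0.5162 -0.1706] 0.79 [0.0015 0.0043]
B 0.8 198 [ 0.5162 -0.1706] 0.79 [0.0015 0.0043]
B 1.2 198 [ 0.5162 -0.1706] 0.79 [0.0015 0.0043]
B 1.6 194 [ 0.5161 -0.1706] 0.805 [0.0015 0.0042]
C 0.0 54 [ 0.4763 -0.2843] 1.227 [0.0005 0.0034]
C 0.4 137 [ 0.4758 -0.2826] 1.237 [0.0011 0.0043]
C 0.8 195 [ 0.4752 -0.282 ] 1.273 [0.0015 0.0043]
C 1.2 195 [ 0.4752 -0.282 ] 1.273 [0.0015 0.0043]
C 1.6 195 [ 0.4752 -0.282 ] 1.273 [0.0015 0.0043]
t 8.42 [ 0.4725 -0.2928  0.1661] yaw -0.377 M [ 0.007  0.006 -0.03 ] F [-0.6 -0.3 -0.6] w 0.0638 d [-0.0079 -0.1193  0.0601]
```

C moved only 0.07 rad, so it is tight as well. A and B must be the loose pair. B is next.

To row units: -0.119 m / 0.6 = -0.1983, -0.08 m / 0.6 = -0.1333.

```bash
echo '[[0.064,[-0.005,-0.0667,0],0],[0.064,[-0.01,-0.1333,0],0],[0.064,[-0.0133,-0.1983,0],0],[0.064,[-0.0133,-0.1983,0.0333],0],[0.064,[-0.0133,-0.1983,0.0967],0],[0.05,[-0.0133,-0.1983,0.0967],0],[0.03,[-0.0133,-0.1983,0.0967],0],[0.03,[-0.0133,-0.1983,0.0967],0],[0.03,[-0.0133,-0.1983,0.0967],0],[0.03,[-0.0133,-0.1983,0.0967],0]]' | python3 nudge.py 16 >/dev/null; python3 go.py .509 -.179 .106
for i in 1 2 ; do echo '[[0.03,[0,0,0],0.0382],[0.03,[0,0,0],0.0764],[0.03,[0,0,0],0.1146],[0.03,[0,0,0],0.1528],[0.03,[0,0,0],0.1719]]' | python3 nudge.py>/dev/null; python3 go.py .509 -.179 .106; done
```

```text
t 9.25 [ 0.5109 -0.1798  0.1103] yaw -0.38 M [ 0.358 -0.071 -0.031] F [1.4 1.3 1.9] w 0.0406 d [-0.002  -0.      0.0043]
t 9.67 [ 0.5109 -0.1796  0.1103] yaw -0.925 M [ 0.484 -0.142  0.451] F [-0.4  1.6  1.7] w 0.0407 d [-0.0017  0.0012  0.0042]
t 10.08 [ 0.5109 -0.1797  0.1102] yaw -1.465 M [ 0.085 -0.232  0.489] F [-0.2  0.3  1.3] w 0.0406 d [-0.0009  0.0018  0.0042]
```

To row units: -0.06 m / 0.6 = -0.1, -0.03 m / 0.6 = -0.05, -1.08 rad / 3.1416 = -0.3438.

```bash
echo '[[0.064,[0,0,0],0],[0.064,[0,0,0],0],[0.064,[0,0,-0.05],-0.0382],[0.064,[0,0,-0.1],-0.0764],[0.064,[0,0,-0.1],-0.1146],[0.064,[0,0,-0.1],-0.1528],[0.064,[0,0,-0.1],-0.191],[0.064,[0,0,-0.1],-0.2292],[0.064,[0,0,-0.1],-0.2674],[0.064,[0,0,-0.1],-0.3056],[0.064,[0,0,-0.1],-0.3438],[0.064,[0,0,-0.1],-0.3438]]' | python3 nudge.py>/dev/null
sed -i 's/for a in(.0,.4,.8,1.2,1.6)/for a in(-1.2,-.6,0,.4,.8,1.2)/' bars.py; python3 bars.py w8; python3 go.py .547 -.254 .106
```

```text
A -1.2 65 [ 0.5579 -0.2722] 0.67 [0.0007 0.0022]
A -0.6 83 [ 0.5522 -0.2495] 0.711 [0.0011 0.0019]
A 0 182 [ 0.5545 -0.2469] 0.776 [0.0012 0.0039]
A 0.4 191 [ 0.5547 -0.2467] 0.795 [0.0012 0.004 ]
A 0.8 191 [ 0.5547 -0.2467] 0.795 [0.0012 0.004 ]
A 1.2 191 [ 0.5547 -0.2467] 0.795 [0.0012 0.004 ]
B -1.2 18 [ 0.513  -0.1783] 2.76 [0.0005 0.0013]
B -0.6 118 [ 0.5156 -0.176 ] 0.221 [0.0014 0.0028]
B 0 199 [ 0.5181 -0.1746] 0.412 [0.0015 0.0043]
B 0.4 199 [ 0.5181 -0.1746] 0.412 [0.0015 0.0043]
B 0.8 199 [ 0.5181 -0.1746] 0.412 [0.0015 0.0043]
B 1.2 189 [ 0.5178 -0.1747] 0.448 [0.0015 0.0041]
C -0.6 4 [ 0.4938 -0.3012] 1.199 [0.     0.0008]
C 0 35 [ 0.4762 -0.2857] 1.222 [0.0004 0.003 ]
C 0.4 138 [ 0.4755 -0.2834] 1.23 [0.0011 0.0042]
C 0.8 198 [ 0.475  -0.2827] 1.274 [0.0015 0.0043]
C 1.2 198 [ 0.475  -0.2827] 1.274 [0.0015 0.0043]
t 11.13 [ 0.5098 -0.1794  0.1689] yaw -0.379 M [ 0.002 -0.027 -0.02 ] F [ 0.   0.3 -0.2] w 0.0636 d [0.0621 0.0555 0.0629]
```

B turned 0.38 rad and then met a firm stop, so it was loose and is now home. Next is A.

To row units: 0.062 m / 0.6 = 0.1033, 0.06 m / 0.6 = 0.1.

```bash
echo '[[0.064,[0.05,0.0467,0],0],[0.064,[0.1033,0.0917,0],0],[0.064,[0.1033,0.0917,0.0333],0],[0.064,[0.1033,0.0917,0.1],0],[0.05,[0.1033,0.0917,0.1],0],[0.03,[0.1033,0.0917,0.1],0],[0.03,[0.1033,0.0917,0.1],0],[0.03,[0.1033,0.0917,0.1],0],[0.03,[0.1033,0.0917,0.1],0]]' | python3 nudge.py 16 >/dev/null; python3 go.py .547 -.254 .106
for i in 1 2 ; do echo '[[0.03,[0,0,0],0.0382],[0.03,[0,0,0],0.0764],[0.03,[0,0,0],0.1146],[0.03,[0,0,0],0.1528],[0.03,[0,0,0],0.1719]]' | python3 nudge.py>/dev/null; python3 go.py .547 -.254 .106; done
echo '[[0.064,[0,0,0],0],[0.064,[0,0,0],0],[0.064,[0,0,-0.05],-0.0382],[0.064,[0,0,-0.1],-0.0764],[0.064,[0,0,-0.1],-0.1146],[0.064,[0,0,-0.1],-0.1528],[0.064,[0,0,-0.1],-0.191],[0.064,[0,0,-0.1],-0.2292],[0.064,[0,0,-0.1],-0.2674],[0.064,[0,0,-0.1],-0.3056],[0.064,[0,0,-0.1],-0.3438],[0.064,[0,0,-0.1],-0.3438]]' | python3 nudge.py>/dev/null
 python3 bars.py w9; python3 go.py .547 -.254 .106
```

```text
t 11.88 [ 0.5485 -0.2532  0.111 ] yaw -0.378 M [ 0.082 -0.021  0.005] F [-0.3  0.1  3. ] w 0.0409 d [-0.0011  0.0012  0.0049]
t 12.3 [ 0.5486 -0.2529  0.1109] yaw -0.924 M [ 0.911 -0.283  0.4  ] F [0.9 1.9 1.3] w 0.0405 d [-0.0001  0.002   0.0049]
t 12.72 [ 0.5491 -0.2528  0.1108] yaw -1.464 M [ 0.934 -0.891  0.498] F [1.7 3.  1.1] w 0.0406 d [0.0009 0.0022 0.0048]
A -1.2 22 [ 0.5513 -0.2529] 2.762 [0.0006 0.0013]
A -0.6 126 [ 0.5542 -0.2506] 0.226 [0.0014 0.003 ]
A 0 199 [ 0.5565 -0.2494] 0.391 [0.0015 0.0043]
A 0.4 199 [ 0.5565 -0.2494] 0.391 [0.0015 0.0043]
A 0.8 199 [ 0.5565 -0.2494] 0.391 [0.0015 0.0043]
A 1.2 186 [ 0.5561 -0.2495] 0.432 [0.0015 0.0041]
t 13.77 [ 0.547  -0.2534  0.169 ] yaw -0.379 M [ 0.019 -0.027  0.005] F [ 0.6 -0.   0.2] w 0.064 d [0.0002 0.0006 0.063 ]
```

A turned 0.40 rad to its stop, and both loose caps are now home. I'll pick A up by its cap.

Units first: shifts go in shares of 0.6 m and turns go in shares of pi rad. So 0.06 m / 0.6 = 0.1, 0.03 m / 0.6 = 0.05.

```bash
echo '[[0.064,[0,0.0017,0.05],0],[0.064,[0,0.0017,0.1],0],[0.05,[0,0.0017,0.1],0],[0.03,[0,0.0017,0.1],0],[0.03,[0,0.0017,0.1],0],[0.03,[0,0.0017,0.1],0],[0.03,[0,0.0017,0.1],0]]' | python3 nudge.py 30 >/dev/null; python3 go.py .547 -.254 .26
echo '[[0.03,[0,0,-0.0333],0],[0.03,[0,0,-0.1],0],[0.03,[0,0,-0.1667],0],[0.03,[0,0,-0.2333],0],[0.03,[0,0,-0.2667],0],[0.03,[0,0,-0.2667],0]]' | python3 nudge.py >/dev/null; python3 go.py .44 0 .27;  python3 go.py .441 .235 .11
```

```text
t 14.35 [ 0.5482 -0.2543  0.1106] yaw -0.379 M [ 0.682 -0.298  0.062] F [0.4 2.  2.3] w 0.0404 d [-0.0007  0.     -0.1495]
t 14.85 [ 0.549  -0.2552  0.2758] yaw -0.379 M [-0.134 -0.115  0.046] F [ 0.2 -0.6 -1.3] w 0.0402 d [-0.1957 -0.1968  0.004 ]
t 14.85 [ 0.549  -0.2552  0.2758] yaw -0.379 M [-0.134 -0.115  0.046] F [ 0.2 -0.6 -1.3] w 0.0402 d [-0.2833 -0.4153  0.1633]
```

To row units: -0.415 m / 0.6 = -0.6917, -0.283 m / 0.6 = -0.4717, 0.22 rad / 3.1416 = 0.07.

```bash
echo '[[0.03,[-0.0333,-0.0333,0],0],[0.03,[-0.0833,-0.0833,0],0],[0.03,[-0.1333,-0.1333,0],0],[0.03,[-0.1833,-0.1833,0],0],[0.03,[-0.2333,-0.2333,0],0],[0.03,[-0.2833,-0.2833,0],0],[0.03,[-0.325,-0.3333,0],0],[0.03,[-0.35,-0.3917,0],0.0318],[0.03,[-0.375,-0.45,0],0.0637],[0.03,[-0.4,-0.5167,0],0.07],[0.03,[-0.425,-0.575,0],0.07],[0.03,[-0.45,-0.6333,0],0.07],[0.03,[-0.4717,-0.6917,0],0.07],[0.03,[-0.4717,-0.6917,0.0333],0.07],[0.03,[-0.4717,-0.6917,0.0833],0.07],[0.03,[-0.4717,-0.6917,0.1333],0.07],[0.03,[-0.4717,-0.6917,0.1333],0.07]]' | python3 nudge.py >/dev/null; python3 go.py .441 .235 .1102
python3 - <<'E'
from h import *
for n in('scene','side'):
    f=grab_frame(n)[:,:,::-1];y,x=dict(scene=(170,200),side=(170,230))[n];globals()[n]=cv2.resize(f[y:y+130,x:x+130],(400,400))
cv2.imwrite('pics/ss.png',np.hstack([scene,side]))
E
```

```text
t 16.27 [0.4338 0.2337 0.183 ] yaw -0.6 M [-0.177  0.24  -0.049] F [-1.4 -1.7 -3. ] w 0.0401 d [ 0.0054 -0.0059  0.0727]
```

View pics/ss.png

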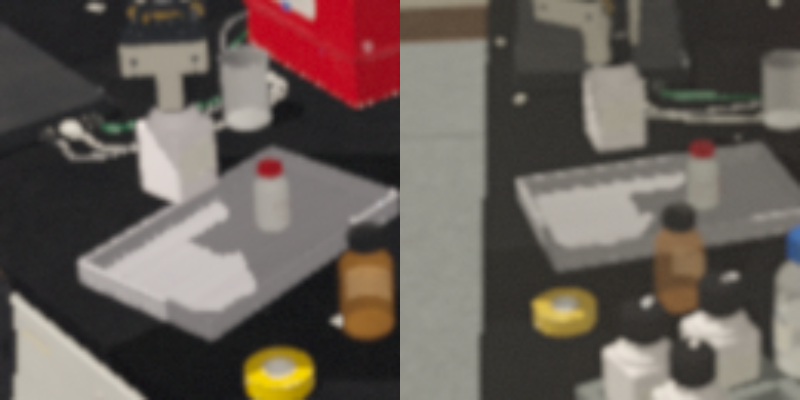

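The picture shows A held upright above the tray, with the small bottle clear to its right at (270,195). I'll lower it now.

To row units: 0.072 m / 0.6 = 0.12, -0.006 m / 0.6 = -0.01.

```bash
echo '[[0.03,[0.005,-0.005,0.0333],0],[0.03,[0.0083,-0.01,0.075],0],[0.03,[0.0083,-0.01,0.1083],0],[0.03,[0.0083,-0.01,0.1167],0],[0.03,[0.0083,-0.01,0.12],0],[0.03,[0.0083,-0.01,0.12],0]]' | python3 nudge.py >/dev/null; python3 go.py .441 .235 .1095
```

```text
t 16.87 [0.4457 0.2388 0.1182] yaw -0.599 M [-0.067 -0.04  -0.008] F [ 0.4 -0.7 -1.8] w 0.0403 d [-0.0018  0.0058  0.0087]
```

To row units: 0.004 m / 0.6 = 0.0067.

```bash
echo '[[0.03,[0,0,0.0067],0],[0.03,[0,0,0.0067],0]]' | python3 nudge.py >/dev/null; python3 go.py .441 .235 .1095;echo '[[0.03,[0,0,0.005],0],[0.03,[0,0,0.005],0]]' | python3 nudge.py >/dev/null; python3 go.py .441 .235 .1095
```

```text
t 17.03 [0.4453 0.2387 0.1135] yaw -0.599 M [-0.027  0.115 -0.059] F [-0.8 -0.1 -3.8] w 0.0405 d [-0.0015  0.0054  0.004 ]
t 17.2 [0.4448 0.2382 0.1097] yaw -0.599 M [-0.039  0.024  0.042] F [-0.5 -0.5 -2.5] w 0.0406 d [-0.0013  0.0048  0.0002]
```

To row units: 0.001 m / 0.6 = 0.0017.

```bash
for i in 1 2; do echo '[[0.03,[0,0,0.0017],0],[0.03,[0,0,0.0017],0],[0.03,[0,0,0.0017],0]]' | python3 nudge.py >/dev/null; python3 go.py .441 .235 .1095;done
```

```text
t 17.45 [0.4451 0.2384 0.1089] yaw -0.599 M [ 0.064 -0.014 -0.042] F [-0.2  0.7  0. ] w 0.0405 d [-0.0015  0.0051 -0.0006]
t 17.7 [0.4456 0.2387 0.1086] yaw -0.598 M [-0.177  0.399 -0.018] F [-1.   0.3  6.5] w 0.0402 d [-0.0017  0.0056 -0.0009]
```

A is resting on the tray floor. I'll release it, rise and look.

To row units: -0.15 m / 0.6 = -0.25, -0.11 m / 0.6 = -0.1833.

```bash
echo '[[0.06,[0,0,0],0],[0.06,[0,0,0],0],[0.06,[0,0,0],0],[0.06,[0,0,-0.05],0],[0.06,[0,0,-0.1167],0],[0.06,[0,0,-0.1833],0],[0.06,[0,0,-0.25],0],[0.06,[0,0,-0.25],0]]' | python3 nudge.py >/dev/null
python3 - <<'E'
from h import *
T=wristT();f=grab_frame('wrist');cv2.imwrite('pics/w10.png',f[:,:,::-1]);np.save('w10T.npy',T)
E
python3 go.py .44 0 .27; python3 go.py .509 -.179 .27
```

```text
t 18.42 [0.4466 0.2396 0.2621] yaw -0.598 M [-0.031  0.034 -0.019] F [-0.9  0.4 -1. ] w 0.0603 d [ 0.1296  0.2016 -0.0093]
t 18.42 [0.4466 0.2396 0.2621] yaw -0.598 M [-0.031  0.034 -0.019] F [-0.9  0.4 -1. ] w 0.0603 d [ 0.2874  0.3106 -0.0099]
```

View pics/w10.png

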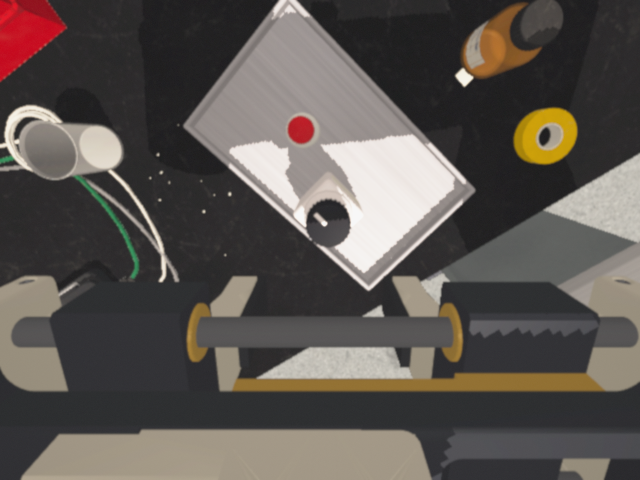

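A stands upright in the tray with its cap at (328,223). The tray corners are at (185,126), (474,190) and (369,289), and the small bottle is untouched at (301,129). Back to B now.

To row units: 0.311 m / 0.6 = 0.5183, 0.295 m / 0.6 = 0.4917, -0.22 rad / 3.1416 = -0.07.

```bash
python3 - <<'E'
from h import *
T=np.load('w10T.npy')
p=np.array([plane('wrist',u,.025,T) for u in[(290,0),(185,126),(369,289),(474,190)]]);print(p.round(3),p.mean(0))
T1=np.load('w1T.npy')
for a,b in[((195,143),(185,126)),((447,258),(474,190)),((303,178),(301,129))]:print(*tri([ray('wrist',a,T1),ray('wrist',b,T)]))
print(plane('wrist',(328,222),.131,T))
E
echo '[[0.06,[0.0333,0.05,-0.0333],0],[0.06,[0.075,0.1167,-0.0333],0],[0.06,[0.1167,0.1833,-0.0333],0],[0.06,[0.1583,0.2417,-0.0333],0],[0.06,[0.2,0.3,-0.0333],0],[0.06,[0.2417,0.35,-0.0333],-0.0318],[0.06,[0.2917,0.3833,-0.0333],-0.0637],[0.06,[0.3417,0.4167,-0.0333],-0.07],[0.06,[0.3917,0.45,-0.0333],-0.07],[0.06,[0.4417,0.4917,-0.0333],-0.07],[0.06,[0.4783,0.5183,-0.0333],-0.07],[0.06,[0.4783,0.5183,-0.0333],-0.07],[0.06,[0.4783,0.5183,-0.0333],-0.07]]' | python3 nudge.py>/dev/null;  python3 go.py .509 -.179 .1105
```

```text
[[0.644 0.152 0.025]
 [0.611 0.324 0.025]
 [0.321 0.258 0.025]
 [0.361 0.086 0.025]] [0.48441985 0.20476646 0.025     ]
[0.61316209 0.32567282 0.01737101] 0.000460139804468377
[0.36261941 0.08661518 0.02881073] 4.869486966207267e-05
[0.53108836 0.21388244 0.07680124] 0.0007062504542212834
[0.44834839 0.23659061 0.131     ]
t 19.5 [ 0.506  -0.1819  0.2758] yaw -0.382 M [0.071 0.009 0.04 ] F [-1.3 -0.3 -0.7] w 0.0599 d [ 0.0022 -0.004   0.1652]
```

To row units: 0.163 m / 0.6 = 0.2717, 0.04 m / 0.6 = 0.0667.

```bash
echo '[[0.06,[0.0033,-0.005,0.0667],0],[0.06,[0.0033,-0.005,0.1333],0],[0.06,[0.0033,-0.005,0.1833],0],[0.06,[0.0033,-0.005,0.2333],0],[0.06,[0.0033,-0.005,0.2717],0],[0.06,[0.0033,-0.005,0.2717],0],[0.05,[0.0033,-0.005,0.2717],0],[0.03,[0.0033,-0.005,0.2717],0],[0.03,[0.0033,-0.005,0.2717],0],[0.03,[0.0033,-0.005,0.2717],0],[0.03,[0.0033,-0.005,0.2717],0]]' | python3 nudge.py 30 >/dev/null; python3 go.py .509 -.179 .1105
echo '[[0.03,[0,0,-0.0333],0],[0.03,[0,0,-0.1],0],[0.03,[0,0,-0.1667],0],[0.03,[0,0,-0.2333],0],[0.03,[0,0,-0.2667],0],[0.03,[0,0,-0.2667],0]]' | python3 nudge.py >/dev/null; python3 go.py .44 0 .27;  python3 go.py .459 .153 .27
```

```text
t 20.42 [ 0.5107 -0.1786  0.1163] yaw -0.378 M [0.225 0.139 0.014] F [-0.3  0.3  6.1] w 0.0402 d [-0.0014  0.001   0.0058]
t 20.92 [ 0.5117 -0.179   0.2808] yaw -0.379 M [-0.094 -0.303 -0.019] F [ 0.6 -0.7 -2.2] w 0.04 d [-0.1329 -0.1398  0.0099]
t 20.92 [ 0.5117 -0.179   0.2808] yaw -0.379 M [-0.094 -0.303 -0.019] F [ 0.6 -0.7 -2.2] w 0.04 d [-0.1718 -0.289   0.0099]
```

To row units: -0.289 m / 0.6 = -0.4817, -0.25 m / 0.6 = -0.4167, 0.22 rad / 3.1416 = 0.07.

```bash
echo '[[0.03,[-0.0333,-0.0333,0],0],[0.03,[-0.0833,-0.0833,0],0],[0.03,[-0.1333,-0.1333,0],0],[0.03,[-0.1833,-0.1833,0],0],[0.03,[-0.225,-0.2333,0],0],[0.03,[-0.2417,-0.2917,0],0.0318],[0.03,[-0.2583,-0.35,0],0.0637],[0.03,[-0.2717,-0.4167,0],0.07],[0.03,[-0.2867,-0.4817,0],0.07],[0.03,[-0.2867,-0.4817,0],0.07],[0.03,[-0.2867,-0.4817,0.0667],0.07],[0.03,[-0.2867,-0.4817,0.1333],0.07],[0.03,[-0.2867,-0.4817,0.1833],0.07],[0.03,[-0.2867,-0.4817,0.2167],0.07],[0.03,[-0.2867,-0.4817,0.2167],0.07]]' | python3 nudge.py >/dev/null; python3 go.py .46 .152 .115
```

```text
t 22.17 [0.4533 0.1515 0.1399] yaw -0.6 M [-0.005  0.211  0.071] F [-1.  -0.7 -2. ] w 0.0402 d [ 0.0053 -0.0043  0.0248]
```

To row units: 0.018 m / 0.6 = 0.03, 0.01 m / 0.6 = 0.0167.

```bash
echo '[[0.03,[0.005,-0.0033,0.0167],0],[0.03,[0.005,-0.0033,0.03],0],[0.03,[0.005,-0.0033,0.03],0]]' | python3 nudge.py >/dev/null; python3 go.py .46 .152 .1145; for i in 1 2; do echo '[[0.03,[0,0,0.0033],0],[0.03,[0,0,0.0033],0],[0.03,[0,0,0.0033],0]]' | python3 nudge.py >/dev/null; python3 go.py .46 .152 .1145;done
```

```text
t 22.42 [0.4603 0.1535 0.126 ] yaw -0.599 M [-0.055  0.147  0.004] F [-0.7 -0.7 -0.9] w 0.04 d [0.0007 0.0014 0.0115]
t 22.67 [0.4605 0.1538 0.1253] yaw -0.599 M [ 0.018 -0.032  0.006] F [ 0.1  0.  -2.3] w 0.0403 d [0.0006 0.0018 0.0108]
t 22.92 [0.4602 0.1536 0.1227] yaw -0.599 M [ 0.039 -0.037  0.052] F [-0.2 -0.2 -1.4] w 0.0401 d [0.0007 0.0014 0.0082]
```

To row units: 0.005 m / 0.6 = 0.0083, 0.003 m / 0.6 = 0.005.

```bash
echo '[[0.03,[0,0,0.005],0],[0.03,[0,0,0.0083],0],[0.03,[0,0,0.0083],0]]' | python3 nudge.py >/dev/null; python3 go.py .46 .152 .1145; for i in 1 2 3; do echo '[[0.03,[0,0,0.0017],0],[0.03,[0,0,0.0017],0],[0.03,[0,0,0.0017],0]]' | python3 nudge.py >/dev/null; python3 go.py .46 .152 .1145;done
```

```text
t 23.17 [0.4599 0.1534 0.117 ] yaw -0.599 M [0.018 0.052 0.006] F [-0.4  0.1 -2.2] w 0.0398 d [0.0009 0.0011 0.0025]
t 23.42 [0.4602 0.1536 0.1165] yaw -0.599 M [ 0.028 -0.009 -0.012] F [-0.7  0.1 -1.8] w 0.0401 d [0.0007 0.0014 0.002 ]
t 23.67 [0.4602 0.1536 0.1155] yaw -0.599 M [0.006 0.01  0.006] F [ 0.7 -0.1 -1.8] w 0.0402 d [0.0007 0.0014 0.001 ]
t 23.92 [0.4604 0.1538 0.1147] yaw -0.599 M [ 0.062 -0.047 -0.007] F [ 0.2  0.1 -0.2] w 0.0401 d [0.0006 0.0017 0.0002]
```

Touching down. I'll release, rise and retreat toward the robot's side to look.

To row units: -0.2 m / 0.6 = -0.3333, -0.18 m / 0.6 = -0.3.

```bash
echo '[[0.03,[0,0,0.0017],0],[0.03,[0,0,0.0017],0],[0.06,[0,0,0],0],[0.06,[0,0,0],0],[0.06,[0,0,0],0],[0.06,[0,0,-0.05],0],[0.06,[0,0,-0.1167],0],[0.06,[0,0,-0.1833],0],[0.06,[0,0,-0.25],0],[0.06,[-0.05,0,-0.3],0],[0.06,[-0.0833,0,-0.3333],0],[0.06,[-0.0833,0,-0.3333],0]]' | python3 nudge.py >/dev/null
python3 - <<'E'
from h import *
T=wristT();f=grab_frame('wrist');g=grab_frame('scene');cv2.imwrite('pics/w11.png',f[:,:,::-1])
cv2.imwrite('pics/end.png',np.hstack([cv2.resize(f[:300,130:530,::-1],(400,300)),cv2.resize(g[190:340,220:420,::-1],(400,300))]))
h=[c for c in [(.447,.2375),(.4604,.1536)]];p=camera_params('wrist')
for c in h:
  for a in(-.4,0,.4):
    X=np.linalg.inv(T)@np.r_[c[0]+.011*np.cos(a),c[1]+.011*np.sin(a),.131,1];u=(p['fx']*X[0]/X[2]+p['cx'],p['fy']*X[1]/X[2]+p['cy']);print(np.round(u),bar(f,T,u,10,thr=150,z=.131))
E
python3 go.py 0 0 0
```

```text
[266. 208.] (68, array([0.4556, 0.2412]), np.float64(0.233), array([0.0016, 0.0038]))
[262. 209.] (76, array([0.4549, 0.2412]), np.float64(0.17), array([0.0016, 0.0042]))
[260. 212.] (76, array([0.4549, 0.2412]), np.float64(0.17), array([0.0016, 0.0042]))
[324. 151.] (57, array([0.4695, 0.1554]), np.float64(0.173), array([0.0011, 0.0039]))
[320. 153.] (57, array([0.4695, 0.1554]), np.float64(0.173), array([0.0011, 0.0039]))
[317. 156.] (57, array([0.4695, 0.1554]), np.float64(0.173), array([0.0011, 0.0039]))
t 25.02 [0.4187 0.1824 0.3154] yaw -0.597 M [-0.03   0.038  0.001] F [ 0.3 -0.6 -1.1] w 0.06 d [-0.2436  0.3871  0.3144]
```

View pics/end.png

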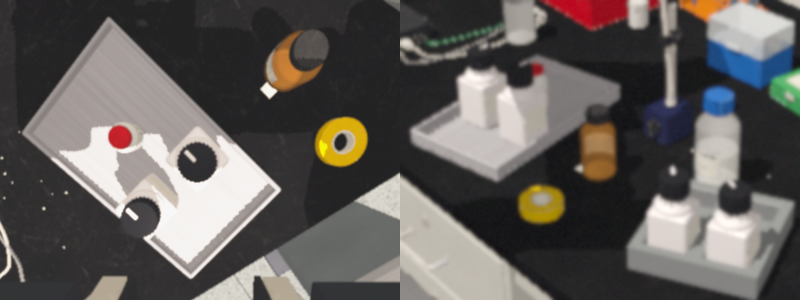

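Both bottles stand upright in the tray, with caps at (140,215) and (197,160) and their bars square to the bodies. C and D are still seated in the rack, and nothing else has moved.

```bash
python3 -c "
from station import arm, sensors, grab_frame, camera_params, job_done
print(job_done())"
```

```text
the job is handed in; nothing more can be done
None
```

The job is handed in at about 25 s of the 72 s: I screwed both loose caps home and stood those two bottles upright in the tray beside the small bottle. The two tight ones are still seated in the rack and nothing else was moved; no verdict was returned.

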